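# Test the latching emergency stop of a workshop machine

## Robot

A 6-joint arm with a two-finger parallel gripper is mounted at the origin on the work surface. World frame = base frame: x ahead of the robot, y to its left, z up, the work surface at z = 0. Lengths are in m, angles in degrees, forces in N, time in s.
With the tool pointing down it reaches from about 0.35 to 0.775 m from the base axis. Payload 5.5 kg.
Tool frame: the origin (TCP) lies at the very end of the fingers, on their centre line; the grasp point (between the pads) lies 19 mm behind it; z points along the fingers, y is the direction in which the jaws open and shut (so a half turn about z gives the same grasp; the last joint's range is limited). The gripper opens to 85 mm and grips with 20 to 120 N. Pads are 22 mm wide; open, the fingers measure 114 mm over their backs; the gripper's body (76 mm by 85 mm) begins 54 mm behind the grasp point. The pads swing forward as they close: fully open they stand 13 mm farther back than shut.
Start: joints at [62.074, 17.945, 2.641, 74.691, 0, 82.002], TCP at [0.196, 0.541, 0.231] pointing down, gripper open.
Joint ranges: [-158.12, 158.12], [-49.38, 96.58], [-58.88, 72.47], [-126.05, 133.96], [-84.25, 85.87], [-180, 180]. Speed limits (degrees/s): [147.25, 147.25, 180, 180, 180, 180].

## Interface

Orientations are given as [roll, pitch, yaw] about the fixed x, y, z axes, in that order (R = Rz(yaw) Ry(pitch) Rx(roll)).
In Python, from bench import ctrl, imaging gives the robot as it stands. The module is installed in compiled form; this text tells all that it offers.
- The arm moves only by the tool play_rows, never from a script. Its arguments are lists of equal length, an entry for each row: "gripper": the opening, from 0 (shut) to 1 (fully open); "linear": the shift along the tool's x, y, z in m, a list of three; "spin": the turn about the tool's z in rad. In form: {"gripper": [gripper, ...], "linear": [[x, y, z], ...], "spin": [spin, ...]}. A call has 1 to 12 rows; each row shifts and turns the commanded pose from where the row before left it, along the tool's axes as they then stand; what a row does not reach is not made up. A row lasts 1/8 s, in which the tool goes at most 62.5 mm and 10.7 degrees, less where a joint would pass 70% of its speed; a pose out of reach is approached as far as the arm can. A call is refused whole if a number of a shift passes 0.0625 or a number of a turn 0.188, either way. A call with a gripper value outside its range is refused whole. The fingers move at their own pace and stop on an object; the grip force is fixed at half the most. Time passes only in rows, so rows that do not move let the fingers close. It gives the time, the measured TCP pose, the force and the opening at its end, in the units of the state.
- ctrl.observe(): the state, without advancing time (a new reading comes with each control period).
- imaging.snapshot(name): name is "scene" or "side" or "wrist"; returns a dict with "color" (480x640x3 uint8, red, green, blue), "z_map" (480x640 float32, m along the optical axis (not along the pixel's ray), 0 where there is no reading), "camera_matrix" (3x3 intrinsics, pixels), "k1" (the pictures are not rectified: a ray, as slopes to the right and down, at radius r is drawn at 1 + k1 r^2 times it, then the intrinsics apply), "world_from_camera" (4x4, takes a point from camera to world coordinates). Camera axes: x right, y down, z forward; pixel columns grow to the right and rows downward; lengths in m; the calibration is good to about 2 mm. A picture is of the moment at which its call begins.
- ctrl.finish_job(): hands the job in, once; it reports no verdict.
The state is a dict: "time_s": time; "joint_positions": joint angles; "joint_velocities": joint speeds; "effort": joint torques, N m; "tool_pos": TCP position; "ee_rot": TCP orientation; "contact_force": force on the tool from outside, world axes, zero at the start; "wrist_torque": the same for the moment, N m; "finger_gap": finger opening in m.
Only numpy, scipy, OpenCV 4.12 (cv2) and the standard library are available. Lean on these libraries where they do the work, as an engineer would, in place of code of your own. Each camera call takes 0.05 s, during which the arm holds its last target.

## Task

Test the emergency stop on its box: with the fingertips, push the mushroom-shaped button straight down until it latches in, then turn it clockwise (seen from above) by pushing sideways on the raised ridge on its top, until the latch lets go and it springs fully back out. Touch the button only with light pushes, never gripping or forcing it, then move clear and leave it standing out. Leave the start box with its flat buttons and the other things on the bench alone.

Things in the scene. Friction and masses are not known exactly. Their poses are not given: they have to be found in the camera images.
- station: stop box, a grey metal enclosure 120 mm (its x) by 110 mm (its y) by 75 mm high, fixed to the bench; origin at the centre of its underside, z up. The mushroom button stands in the middle of its top
- stop_grip (a point): middle of the top face of the ridge on the mushroom button, 130 mm above the bench while the button is out; it moves and turns with the button. z up; x runs along the ridge. The ridge is a straight bar 52 mm long, 10 mm wide, with upright sides, standing 14 mm above the domed head (which falls away another 4 mm by 25 mm from the axis). The round head is 60 mm across, its rim's underside 33 mm below this point. The button's upright axis passes through this point
- stop_press (a joint): how far the button is pushed in, m: 0 out, 0.009 at the hard stop. It latches when pushed past 0.006 and then, let go, stays at about 0.006. Pushing in takes 2.5 N at first, never more than about 6 N on the way, then meets the hard stop. Latched, it springs out when it is twisted far enough
- stop_twist (a joint): turn of the button about its upright axis, rad: 0 at rest, growing clockwise seen from above, hard stop at 0.785. A light spring of 0.012 to 0.036 N m turns it back to 0 when let go. The latch lets go at about 0.42 to 0.48, so turn it to about 0.6; pushed round hard, the rubbing finger may hold the freed button in until it is eased off
- starter: start box, a grey enclosure 130 mm (its x) by 90 mm by 60 mm high, fixed to the bench; origin at the centre of its underside. Two flat round buttons 26 mm across stand 22 mm above its top, 30 mm before and behind its middle along its x. Not to be touched
- flat_near (a joint): how far one flat button of the start box is pushed in, m; 0 out, 0.006 in. Leave it out
- flat_far (a joint): how far the other flat button of the start box is pushed in, m; 0 out, 0.006 in. Leave it out
- wrench_grip (a point): handle of a loose steel wrench about 200 mm long lying on the bench; leave it
- tin_mid (a point): centre of a loose round tin, 66 mm across and 90 mm high, standing on the bench; leave it
- bin_mid (a point): centre of a loose small open plastic bin 120 by 100 by 50 mm; leave it
Mind the look-alikes: they are no part of the job. Leave any blue or pink look-alike of the station alone.

How it is judged:
By the outcome, as a careful person would: the job done as asked, in the order asked, and still so for the second after the job is handed in, with the robot touching nothing.
It also fails if it takes over 48 s, if anything falls off the work surface, if the arm or the gripper's body presses on something with over 40 N, if the wrist force passes 120 N, or if a joint passes its speed limit or range.

## Working session

There is one attempt and no reset: what is moved stays moved. The work goes in short steps, Python scripts to look and compute and a tool call to move; the robot and the scene stay as the last step left them, time stands still between calls to the robot, and variables do not carry over. Pictures are saved under pics/ and viewed, and the job is handed in when it is done.

Besides the shell and the picture viewer there is one more tool, called as a command line: name --pt "numbers of a row" for each row, then --argument value for the rest. play_rows: Moves the arm, as the interface text tells. Its arguments: {"type":"object","properties":{"gripper":{"type":"array","items":{"type":"number"}},"linear":{"type":"array","items":{"type":"array","items":{"type":"number"}}},"spin":{"type":"array","items":{"type":"number"}}},"required":["gripper","linear","spin"]}

```bash
mkdir -p pics; cat > h.py <<'E'
import numpy as np, cv2
from bench import ctrl, imaging
def snap(n,tag):
    s=imaging.snapshot(n); cv2.imwrite(f'pics/{tag}.png',s['color'][:,:,::-1]); np.savez(f'{tag}.npz',**s); return s
def cloud(s):
    K=s['camera_matrix'];k1=float(s['k1']);h,w=s['z_map'].shape
    u,v=np.meshgrid(np.arange(w),np.arange(h))
    d=np.array([k1,0,0,0,0.])
    p=cv2.undistortPoints(np.stack([u,v],-1).reshape(-1,1,2).astype(np.float64),np.asarray(K,float),d).reshape(h,w,2)
    z=s['z_map'].astype(float); c=np.dstack([p[...,0]*z,p[...,1]*z,z])
    T=s['world_from_camera']; W=c@T[:3,:3].T+T[:3,3]; W[z==0]=np.nan; return W
E
python3 - <<'E'
from h import *
for n in ['scene','side','wrist']:
    s=snap(n,n+'0'); print(n,s['k1'],s['world_from_camera'].round(3).tolist())
print(ctrl.observe())
E
```

```text
scene -0.013131631771390349 [[0.442, 0.768, -0.464, 0.972], [0.897, -0.374, 0.236, -0.212], [0.008, -0.52, -0.854, 0.775], [0.0, 0.0, 0.0, 1.0]]
side -0.1337023404320498 [[0.69, -0.552, 0.468, -0.02], [-0.724, -0.515, 0.459, -0.626], [-0.012, -0.655, -0.755, 1.111], [0.0, 0.0, 0.0, 1.0]]
wrist -0.0792991006689934 [[0.341, 0.9, 0.271, 0.128], [0.94, -0.326, -0.1, 0.565], [-0.002, 0.289, -0.957, 0.373], [0.0, 0.0, 0.0, 1.0]]
{'time_s': 0.15, 'joint_positions': array([6.20753951e+01, 1.79832792e+01, 2.59487086e+00, 7.46912468e+01,
       1.16763794e-03, 8.19992300e+01]), 'joint_velocities': array([-0.041941  , -0.10275608,  0.32982998,  0.07179878, -0.05440823,
       -0.01897196]), 'effort': array([ 2.02487572e-03, -4.81066418e+01,  2.98815322e+01,  1.39561456e-02,
       -1.58863681e-04, -6.73253112e-06]), 'tool_pos': array([0.19579708, 0.54025297, 0.2306113 ]), 'ee_rot': array([-1.79921283e+02, -1.22431827e-02,  1.60076156e+02]), 'contact_force': array([-0.39592252, -0.57222764, -0.05870652]), 'wrist_torque': array([ 0.02810659,  0.04915025, -0.02273794]), 'finger_gap': 0.08549335474226197}
```

View pics/scene0.png

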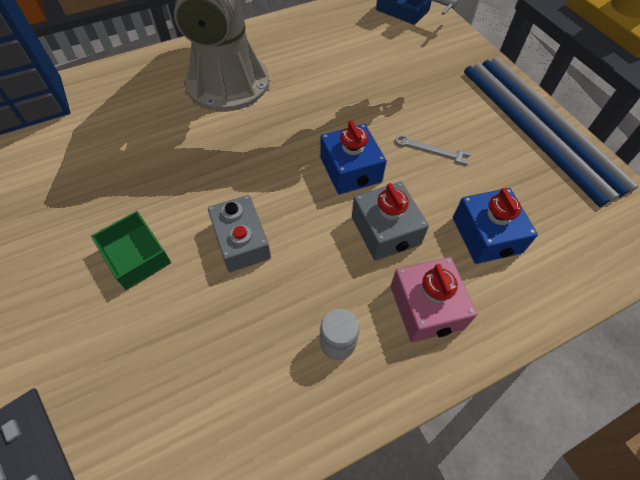

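View pics/side0.png

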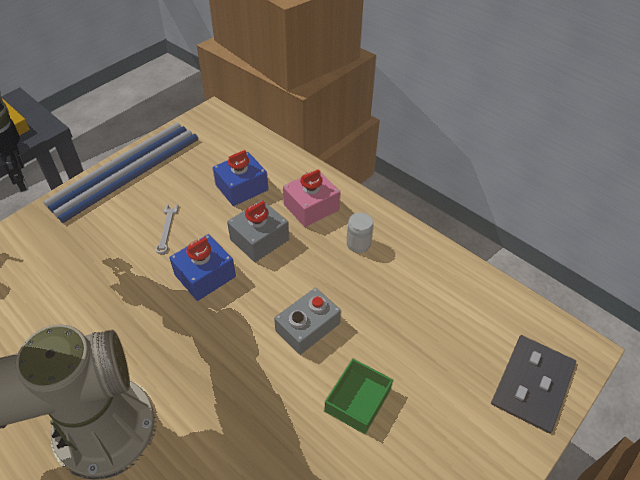

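View pics/wrist0.png

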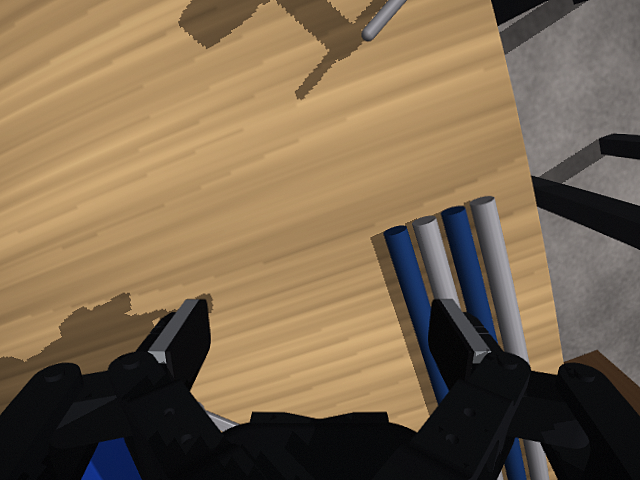

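The grey stop box, with a red mushroom on top, is at scene (390,215) and side (258,230). Blue look-alikes are at scene (352,155) and (495,222), and a pink one at (433,297). The start box is at (238,232).

```bash
python3 - <<'E'
from h import *
for n,(cx,cy) in {'scene':(392,210),'side':(258,222)}.items():
    s=dict(np.load(n+'0.npz')); W=cloud(s)
    im=s['color']; hsv=cv2.cvtColor(im,cv2.COLOR_RGB2HSV)
    red=((hsv[...,0]<10)|(hsv[...,0]>170))&(hsv[...,1]>130)&(hsv[...,2]>60)
    nl,lab,st,ce=cv2.connectedComponentsWithStats(red.astype(np.uint8))
    for i in range(1,nl):
        if st[i,4]>80:
            P=W[lab==i]; P=P[~np.isnan(P[:,0])]
            print(n,ce[i].round(),st[i,4],np.median(P,0).round(4),'zmax',np.percentile(P[:,2],98).round(4))
            R=P[P[:,2]>0.122]
            if len(R)>20:
                r=cv2.minAreaRect((R[:,:2]*1000).astype(np.float32)); print('   ridge',r, cv2.fitLine((R[:,:2]*1000).astype(np.float32),cv2.DIST_HUBER,0,.01,.01).ravel())
    # grey box top
    yy,xx=np.mgrid[:480,:640]
    m=(np.abs(W[...,2]-0.075)<0.006)&(hsv[...,1]<60)&(np.hypot(xx-cx,yy-cy)<60)
    P=W[m][:,:2]*1000; print(n,'box',len(P),cv2.minAreaRect(P.astype(np.float32)), np.median(W[m][:,2]))
    x0,y0=cx-60,cy-60
    cv2.imwrite(f'pics/{n}crop.png',cv2.resize(im[y0:y0+120,x0:x0+120,::-1],None,fx=5,fy=5,interpolation=cv2.INTER_CUBIC))
E
```

```text
scene [353. 137.] 453 [0.4239 0.1458 0.1152] zmax 0.1327
   ridge ((414.6084899902344, 150.61631774902344), (10.519659996032715, 53.833683013916016), 83.37332153320312) [ 9.9545056e-01 -9.5279515e-02  4.1692096e+02  1.4892145e+02]
scene [392. 201.] 553 [0.6004 0.1322 0.1152] zmax 0.1327
   ridge ((594.6963500976562, 137.8964385986328), (10.458395004272461, 52.81377410888672), 86.07699584960938) [ 9.9839354e-01 -5.6659590e-02  5.9539008e+02  1.3590225e+02]
scene [505. 206.] 624 [0.7019 0.3162 0.1157] zmax 0.1328
   ridge ((696.8701171875, 323.0198974609375), (11.984803199768066, 52.8041877746582), 78.88247680664062) [ 9.8083496e-01 -1.9484054e-01  6.9809369e+02  3.2049911e+02]
scene [240. 232.] 134 [ 0.5159 -0.1479  0.0828] zmax 0.0853
scene [439. 283.] 785 [0.7809 0.1127 0.1149] zmax 0.1324
   ridge ((777.6983032226562, 118.29837036132812), (11.05178451538086, 51.11820602416992), 77.52690124511719) [ 9.7966421e-01 -2.0064402e-01  7.7898804e+02  1.1627913e+02]
scene box 2096 ((552.7845458984375, 140.4844512939453), (109.6387939453125, 204.1179962158203), 85.92388916015625) 0.076125099
[... 414 characters left out ...]
03e-01 -2.23746240e-01  7.76364624e+02  1.16379616e+02]
side [256. 212.] 317 [0.5872 0.1323 0.1152] zmax 0.1331
   ridge ((592.0798950195312, 131.71002197265625), (23.140592575073242, 50.64644241333008), 77.65280151367188) [ 9.9341244e-01 -1.1459362e-01  5.9244653e+02  1.3488120e+02]
side [199. 249.] 345 [0.4092 0.1447 0.1153] zmax 0.133
   ridge ((412.53857421875, 150.8077392578125), (15.070213317871094, 50.333740234375), 77.62132263183594) [ 9.9284464e-01 -1.1941330e-01  4.1293896e+02  1.4876855e+02]
side [317. 302.] 92 [ 0.5102 -0.1494  0.0814] zmax 0.0864
side box 1201 ((618.4584350585938, 159.9574737548828), (347.6485595703125, 239.0396728515625), 31.566268920898438) 0.07607528249058548
```

View pics/scenecrop.png

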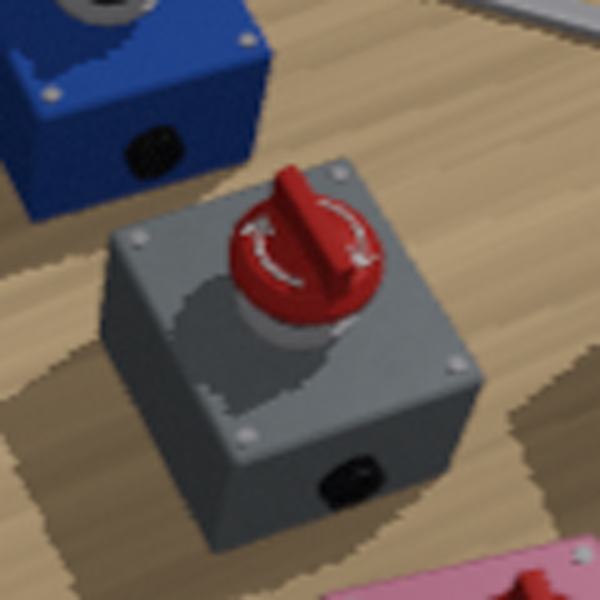

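View pics/sidecrop.png

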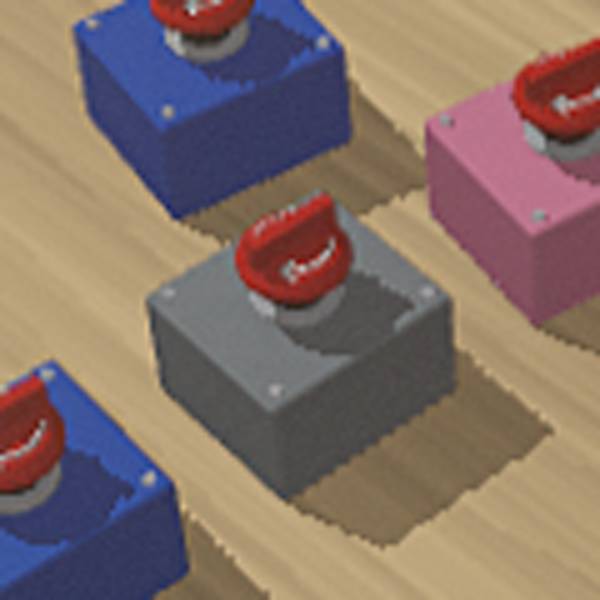

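```bash
python3 - <<'E'
from h import *
for n,(cx,cy) in {'scene':(392,201),'side':(256,212)}.items():
    s=dict(np.load(n+'0.npz')); W=cloud(s); hsv=cv2.cvtColor(s['color'],cv2.COLOR_RGB2HSV)
    q=np.hypot(W[...,0]-.595,W[...,1]-.134)
    for lo in (.127,.129,.130):
        P=W[(W[...,2]>lo)&(q<.045)]; r=cv2.minAreaRect((P[:,:2]*1000).astype(np.float32))
        f=cv2.fitLine((P[:,:2]*1000).astype(np.float32),cv2.DIST_L2,0,.01,.01).ravel()
        print(n,lo,len(P),P.mean(0).round(4),np.round(r[0],1),np.round(r[1],1),round(r[2],1),'ang',np.degrees(np.arctan2(f[1],f[0])).round(1), 'ztop',np.median(P[:,2]).round(4))
    m=(np.abs(W[...,2]-0.0755)<0.004)&(hsv[...,1]<70)&(q<.1)&(np.abs(W[...,0]-.595)<.075)
    nl,lab,st,ce=cv2.connectedComponentsWithStats(m.astype(np.uint8)); i=1+np.argmax(st[1:,4]); P=W[lab==i]
    print('box',st[i],cv2.minAreaRect((P[:,:2]*1000).astype(np.float32)))
    # head points excluding ridge: bounding circle
    m=(W[...,2]>.098)&(q<.05); print('circ',cv2.minEnclosingCircle((W[m][:,:2]*1000).astype(np.float32)))
E
```

```text
scene 0.127 142 [0.5957 0.1373 0.1306] [594.7 137.9] [10.5 52.8] 86.1 ang -4.7 ztop 0.1308
scene 0.129 121 [0.5952 0.1378 0.1311] [595.2 137.9] [10.2 51.8] 85.5 ang -4.8 ztop 0.1311
scene 0.13 96 [0.5959 0.1379 0.1315] [594.6 138.1] [10.  50.6] 84.5 ang -6.6 ztop 0.1315
box [ 354  182   75   62 1974] ((594.8113403320312, 137.88970947265625), (110.746826171875, 120.34878540039062), 84.90694427490234)
circ ((595.4215087890625, 138.6031036376953), 30.492509841918945)
side 0.127 72 [0.5931 0.1368 0.1309] [593.8 138. ] [15.3 51.2] 88.7 ang -5.4 ztop 0.131
side 0.129 59 [0.5932 0.1368 0.1315] [593.9 137.4] [13.9 51. ] 88.7 ang -4.5 ztop 0.1313
side 0.13 47 [0.5941 0.1364 0.132 ] [593.8 135.8] [11.8 51.2] 87.2 ang -3.2 ztop 0.1316
box [227 202  61  44 952] ((592.3455810546875, 136.52120971679688), (112.38237762451172, 121.0813980102539), 83.84822082519531)
circ ((592.8006591796875, 136.06434631347656), 30.447616577148438)
```

Both views agree. The button axis is at about (0.594, 0.137), the ridge yaw is about -5°, and the ridge top is at z≈0.130 (cloud bias about +1 mm). I'll move over it at a safe height with the gripper shut.

play_rows --gripper '[0,0,0,0,0,0,0,0,0,0,0,0]' --pt "-0.0427 -0.0203 0" --pt "-0.0427 -0.0203 0" --pt "-0.0427 -0.0203 0" --pt "-0.0427 -0.0203 0" --pt "-0.0427 -0.0203 0" --pt "-0.0427 -0.0203 0" --pt "-0.0427 -0.0203 0" --pt "-0.0427 -0.0203 0" --pt "-0.0427 -0.0203 0" --pt "-0.0427 -0.0203 0" --pt "-0.0427 -0.0203 0" --pt "-0.0427 -0.0203 0" --spin '[0,0,0,0,0,0,0,0,0,0,0,0]'

```text
time_s: 1.65
tool_pos: [0.5955, 0.1357, 0.231]
ee_rot: [-180.0, -0.0, 160.1]
contact_force: [1.4, 0.5, -0.9]
finger_gap: 0.0
```

play_rows --gripper '[0,0,0,0,0,0,0,0,0,0,0,0]' --pt "0 0 0" --pt "0 0 0" --pt "0 0 0" --pt "0 0 0" --pt "0 0 0" --pt "0 0 0" --pt "0 0 0" --pt "0 0 0" --pt "0 0 0" --pt "0 0 0" --pt "0 0 0" --pt "0 0 0" --spin '[0.119,0.119,0.119,0.119,0.119,0.119,0.119,0.119,0.119,0.119,0.119,0]'

```text
time_s: 3.15
tool_pos: [0.5945, 0.1369, 0.2309]
ee_rot: [-180.0, 0.0, 85.1]
contact_force: [0.2, 0.0, -1.0]
finger_gap: -0.0001
```

```bash
python3 - <<'E'
from h import *
for n in ['scene','side','wrist']: snap(n,n+'1')
a=[cv2.imread(f'pics/{n}1.png') for n in ['scene','side']]
cv2.imwrite('pics/both1.png',np.hstack([cv2.resize(a[0][90:250,310:470],(400,400)),cv2.resize(a[1][110:270,180:340],(400,400))]))
o=ctrl.observe(); print(o)
E
```

```text
{'time_s': 3.3, 'joint_positions': array([5.43274961e+00, 2.19663281e+01, 8.36650997e+00, 7.64175373e+01,
       3.54082825e-03, 1.00261846e+02]), 'joint_velocities': array([-0.08807337,  0.04833362,  0.03068992,  0.01551161,  0.00126561,
        0.50593199]), 'effort': array([-2.54344224e-03, -5.20094025e+01,  2.99645019e+01,  5.78183113e-03,
        4.40269184e-05, -8.38396372e-03]), 'tool_pos': array([0.59461637, 0.13693034, 0.23111056]), 'ee_rot': array([-1.79982291e+02, -3.92360738e-04,  8.51709030e+01]), 'contact_force': array([-0.04676951,  0.08226595,  0.15898782]), 'wrist_torque': array([0.02477062, 0.00941994, 0.02059599]), 'finger_gap': -0.00011476445324740517}
```

View pics/both1.png

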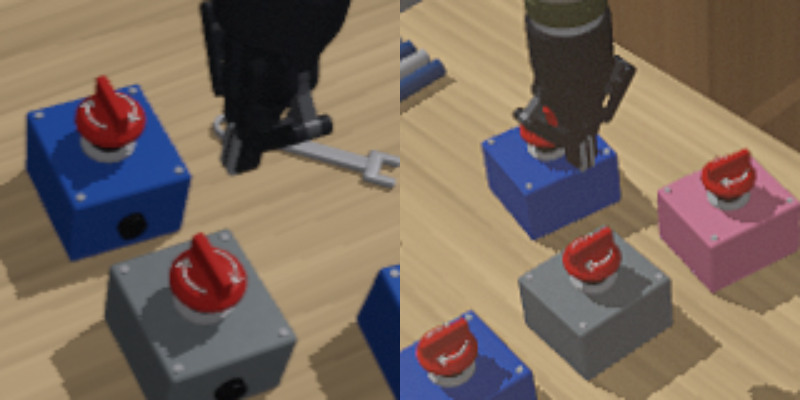

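View pics/wrist1.png

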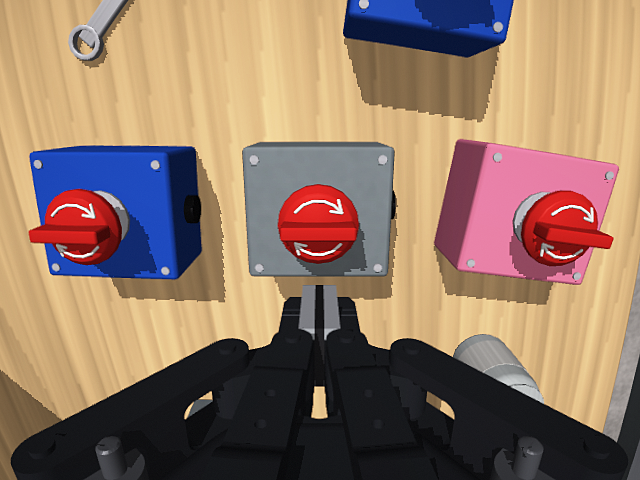

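The wrist view shows the grey box centred, with the ridge horizontal at (318,232) and the shut fingertips at (320,290). I'll cross-check the ridge position and tip size from this view.

```bash
python3 - <<'E'
from h import *
s=dict(np.load('wrist1.npz')); W=cloud(s)
q=np.hypot(W[...,0]-.594,W[...,1]-.137)
P=W[(W[...,2]>.128)&(W[...,2]<.136)&(q<.045)]; f=cv2.fitLine((P[:,:2]*1000).astype(np.float32),cv2.DIST_L2,0,.01,.01).ravel()
print(len(P),cv2.minAreaRect((P[:,:2]*1000).astype(np.float32)),np.degrees(np.arctan2(f[1],f[0])),np.median(P[:,2]))
# head circle
hsv=cv2.cvtColor(s['color'],cv2.COLOR_RGB2HSV)
T=W[(W[...,2]>.225)&(W[...,2]<.245)&(q<.04)]
print(len(T)); 
for lo in (.225,.230,.235,.240):
    t=T[(T[:,2]>=lo)&(T[:,2]<lo+.005)]
    if len(t): print(lo,len(t),((t.min(0)-[.5946,.1369,0])*1000).round(1),((t.max(0)-[.5946,.1369,0])*1000).round(1))
# ridge ray cast using top-face corners on plane z=.13
K=s['camera_matrix'];M=s['world_from_camera']
for uv in ([279,222],[357,222],[279,233],[357,233],[318,227]):
    p=cv2.undistortPoints(np.array([[uv]],float),K,np.array([float(s['k1']),0,0,0,0])).ravel()
    d=M[:3,:3]@[p[0],p[1],1]; t=(.13-M[2,3])/d[2]; print(uv,(M[:3,3]+t*d).round(4))
c=cv2.imread('pics/wrist1.png')[170:330,240:400]; cv2.imwrite('pics/wcrop1.png',cv2.resize(c,(600,600)))
E
```

```text
1010 ((594.1333618164062, 137.1517333984375), (9.396425247192383, 51.51298904418945), 85.2155532836914) -4.6056533 0.12965348764790652
663
0.23 12 [ -5.    9.9 234.2] [  5.4  10.9 235. ]
0.235 248 [-10.2   5.2 235. ] [ 13.5  11.4 240. ]
0.24 403 [-11.9   4.7 240. ] [ 14.8  11.5 245. ]
[279, 222] [0.5697 0.1476 0.13  ]
[357, 222] [0.6214 0.1432 0.13  ]
[279, 233] [0.5688 0.14   0.13  ]
[357, 233] [0.621  0.1356 0.13  ]
[318, 227] [0.5953 0.142  0.13  ]
```

View pics/wcrop1.png

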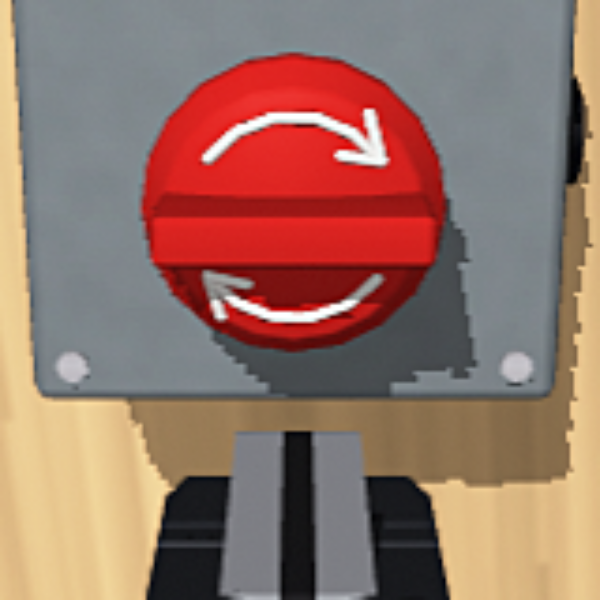

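All three views give an axis of (0.594, 0.137), with the top at 0.130. The TCP is centred to within 1 mm. Descending.

play_rows --gripper '[0,0,0,0,0,0]' --pt "0 0 0.03" --pt "0 0 0.03" --pt "0 0 0.025" --pt "0 0 0.01" --pt "0 0 0" --pt "0 0 0" --spin '[0,0,0,0,0,0]'

```text
time_s: 4.05
tool_pos: [0.5955, 0.137, 0.1376]
ee_rot: [179.9, -0.0, 85.1]
contact_force: [0.4, -0.2, 0.1]
finger_gap: 0.0001
```

play_rows --gripper '[0,0,0,0,0,0,0,0]' --pt "0 0 0.002" --pt "0 0 0.002" --pt "0 0 0.002" --pt "0 0 0.002" --pt "0 0 0.002" --pt "0 0 0.001" --pt "0 0 0" --pt "0 0 0" --spin '[0,0,0,0,0,0,0,0]'

```text
time_s: 5.05
tool_pos: [0.5948, 0.137, 0.1254]
ee_rot: [180.0, -0.0, 85.1]
contact_force: [-0.4, 0.6, 4.0]
finger_gap: 0.0006
```

Contact at 4 N, in about 4.5 mm. I'll press about 2.5 mm further, past the latch and short of the stop.

play_rows --gripper '[0,0,0,0,0]' --pt "0 0 0.001" --pt "0 0 0.001" --pt "0 0 0.001" --pt "0 0 0" --pt "0 0 0" --spin '[0,0,0,0,0]'

```text
time_s: 5.68
tool_pos: [0.5948, 0.137, 0.1224]
ee_rot: [180.0, -0.0, 85.1]
contact_force: [0.2, 0.7, 3.5]
finger_gap: -0.0
```

play_rows --gripper '[0,0,0]' --pt "0 0 0.0005" --pt "0 0 0" --pt "0 0 0" --spin '[0,0,0]'

```text
time_s: 6.05
tool_pos: [0.5948, 0.137, 0.1219]
ee_rot: [180.0, -0.0, 85.1]
contact_force: [0.5, 0.1, 3.5]
finger_gap: 0.0003
```

play_rows --gripper '[0,0,0,0,0,0]' --pt "0 0 -0.004" --pt "0 0 -0.02" --pt "0.02 0 -0.01" --pt "0.02 0 0" --pt "0 0 0" --pt "0 0 0" --spin '[0,0,0,0,0,0]'

```text
time_s: 6.8
tool_pos: [0.5975, 0.1773, 0.1548]
ee_rot: [-179.9, 0.0, 85.1]
contact_force: [-0.1, 0.6, 0.7]
finger_gap: -0.0002
```

```bash
cat > ridge.py <<'E'
from h import *
import sys
t=sys.argv[1]
for n in ['scene','side','wrist']:
    s=snap(n,n+t); W=cloud(s); hsv=cv2.cvtColor(s['color'],cv2.COLOR_RGB2HSV)
    red=((hsv[...,0]<10)|(hsv[...,0]>170))&(hsv[...,1]>130)&(hsv[...,2]>60)
    q=np.hypot(W[...,0]-.594,W[...,1]-.137)
    A=W[red&(q<.04)]
    if len(A)<15: print(n,'hidden');continue
    zt=np.percentile(A[:,2],90); P=A[A[:,2]>zt-.004]
    f=cv2.fitLine((P[:,:2]*1000).astype(np.float32),cv2.DIST_L2,0,.01,.01).ravel()
    print(n,len(A),'zpct',np.percentile(A[:,2],[50,80,90,95]).round(4),cv2.minAreaRect((P[:,:2]*1000).astype(np.float32)),'ang',np.degrees(np.arctan2(f[1],f[0])).round(1))
o=ctrl.observe(); print(o['time_s'],o['tool_pos'].round(4),o['ee_rot'].round(2),o['contact_force'].round(2))
E
python3 ridge.py 2
```

```text
scene 569 zpct [0.1093 0.1231 0.1255 0.1262] ((594.5903930664062, 137.5519561767578), (10.245966911315918, 51.097599029541016), 87.8208999633789) ang -4.7
side 299 zpct [0.1095 0.1217 0.125  0.1263] ((592.8421020507812, 134.8802947998047), (14.364330291748047, 49.588497161865234), 83.83009338378906) ang -6.1
wrist 1910 zpct [0.1026 0.1052 0.1069 0.1142] ((595.4437866210938, 149.6793212890625), (30.317771911621094, 55.546085357666016), 86.28433227539062) ang -3.3
6.95 [0.5978 0.1765 0.1553] [-1.7995e+02  2.0000e-02  8.5060e+01] [-0.28  0.9   0.  ]
```

View pics/wrist2.png

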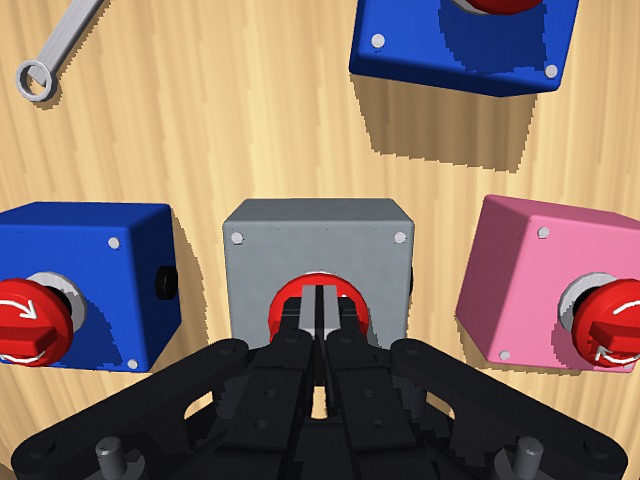

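It is latched: the ridge top dropped 6 mm in the scene view (0.1315 → 0.1255) and its angle hasn't changed. Next I'll go to the +y side of the ridge at its +x end and lower beside it.

play_rows --gripper '[0,0,0,0,0,0]' --pt "0 0.0176 0" --pt "0 0 0.019" --pt "0 0 0.0188" --pt "-0.01 0 0" --pt "-0.008 0 0" --pt "0 0 0" --spin '[0,0,0,0,0,0]'

```text
time_s: 7.7
tool_pos: [0.6148, 0.1563, 0.1192]
ee_rot: [179.9, -0.0, 85.0]
contact_force: [0.4, 0.0, -0.8]
finger_gap: -0.0001
```

```bash
python3 ridge.py 3; python3 - <<'E'
import cv2,numpy as np
a=[cv2.imread(f'pics/{n}3.png') for n in ['scene','side']]
cv2.imwrite('pics/both3.png',np.hstack([cv2.resize(a[0][140:260,330:450],(400,400)),cv2.resize(a[1][160:280,200:320],(400,400))]))
E
```

```text
scene 553 zpct [0.1097 0.1231 0.1256 0.1264] ((594.6004028320312, 138.4341583251953), (11.28919506072998, 51.878578186035156), 86.43852996826172) ang -4.4
side 302 zpct [0.1097 0.1217 0.1252 0.1266] ((586.8784790039062, 141.18499755859375), (36.0039176940918, 55.20835876464844), 44.27640151977539) ang -10.6
wrist 4439 zpct [0.1067 0.1098 0.1148 0.1183] ((591.3250122070312, 154.34933471679688), (43.968746185302734, 21.92414093017578), 54.61674118041992) ang 12.0
7.85 [0.6146 0.1573 0.1188] [ 1.7992e+02 -3.0000e-02  8.5060e+01] [ 0.05 -0.66 -0.31]
```

View pics/both3.png

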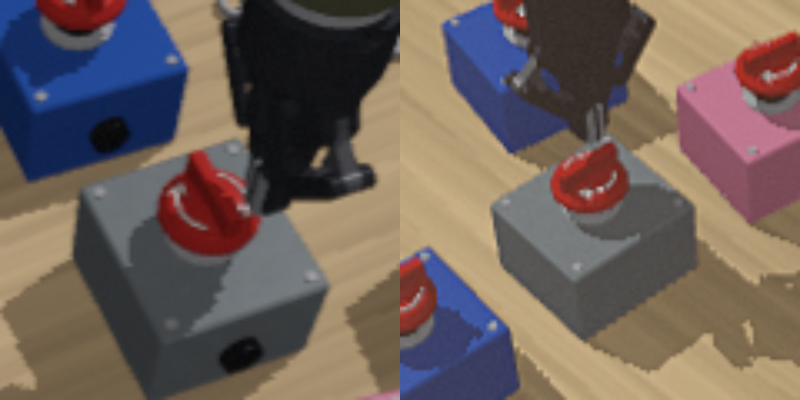

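The scene view shows the tip beside the ridge's near end on the +y side, not touching. Next: close the gap, then sweep clockwise about the button axis.

play_rows --gripper '[0,0,0,0,0,0,0,0,0,0]' --pt "-0.003 0 0.001" --pt "-0.0025 0 0" --pt "0 0 0" --pt "-0.0019 0.0016 0" --pt "-0.0019 0.0016 0" --pt "-0.0019 0.0016 0" --pt "-0.0019 0.0016 0" --pt "-0.0019 0.0016 0" --pt "0 0 0" --pt "0 0 0" --spin '[0,0,0,0.1,0.1,0.1,0.1,0.1,0,0]'

```text
time_s: 9.1
tool_pos: [0.6187, 0.1409, 0.1171]
ee_rot: [180.0, -0.0, 56.5]
contact_force: [-0.3, 0.7, 1.2]
finger_gap: -0.0001
```

```bash
python3 ridge.py 4; python3 - <<'E'
import cv2,numpy as np
a=[cv2.imread(f'pics/{n}4.png') for n in ['scene','side']]
cv2.imwrite('pics/both4.png',np.hstack([cv2.resize(a[0][140:260,330:450],(400,400)),cv2.resize(a[1][160:280,200:320],(400,400))]))
E
```

```text
scene 458 zpct [0.115  0.13   0.1316 0.1322] ((594.310302734375, 137.88845825195312), (7.926581859588623, 50.83842849731445), 58.72745895385742) ang -30.8
side 320 zpct [0.1157 0.1283 0.1307 0.1321] ((592.158935546875, 140.00523376464844), (29.66023826599121, 51.29734420776367), 27.576984405517578) ang -35.7
wrist 5024 zpct [0.1123 0.1153 0.1193 0.1229] ((598.4071044921875, 151.62620544433594), (42.57135772705078, 21.201278686523438), 23.09733772277832) ang -18.3
9.25 [0.6187 0.1408 0.1171] [ 1.7999e+02 -2.0000e-02  5.6480e+01] [0.67 0.73 0.56]
```

View pics/both4.png

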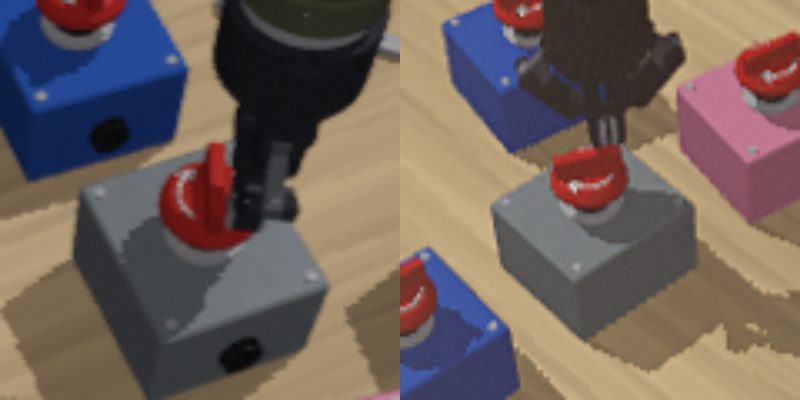

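The button has sprung out: the ridge top is back to 0.1316 in the scene view, turned about 27°. Easing off back along the ridge's normal, then up and clear.

play_rows --gripper '[0,0,0,0,0,0,0,0,0,0,0,0]' --pt "0.002 -0.001 0" --pt "0.004 -0.002 0" --pt "0.005 -0.002 0" --pt "0.006 -0.003 0" --pt "0.01 -0.005 0" --pt "0.015 -0.005 0" --pt "0 0 -0.02" --pt "0 0 -0.04" --pt "0.02 0 -0.05" --pt "0.04 0 -0.03" --pt "0.04 0 0" --pt "0 0 0" --spin '[0,0,0,0,0,0,0,0,0,0,0,0]'

```text
time_s: 10.75
tool_pos: [0.6829, 0.2721, 0.2551]
ee_rot: [-180.0, 0.0, 56.6]
contact_force: [-0.7, -0.9, -0.3]
finger_gap: 0.0001
```

play_rows --gripper '[0,0,0,0]' --pt "0 0 0" --pt "0 0 0" --pt "0 0 0" --pt "0 0 0" --spin '[0,0,0,0]'

```text
time_s: 11.25
tool_pos: [0.682, 0.2683, 0.2576]
ee_rot: [180.0, -0.0, 56.4]
contact_force: [0.4, -0.6, 0.5]
finger_gap: 0.0004
```

```bash
python3 ridge.py 5
```

```text
scene 569 zpct [0.1151 0.1288 0.1309 0.1317] ((594.489501953125, 138.24008178710938), (10.382615089416504, 51.673309326171875), 83.24754333496094) ang -4.8
side 312 zpct [0.115  0.1267 0.1307 0.1321] ((592.9082641601562, 138.22576904296875), (12.506336212158203, 49.36564254760742), 84.73799896240234) ang -5.5
wrist 206 zpct [0.1283 0.1299 0.1301 0.1304] ((595.6752319335938, 136.85220336914062), (15.663167953491211, 8.982222557067871), 51.0285758972168) ang 28.4
11.4 [0.6821 0.2686 0.2573] [ 1.7999e+02 -2.0000e-02  5.6400e+01] [-0.02  0.11 -0.05]
```

View pics/scene5.png

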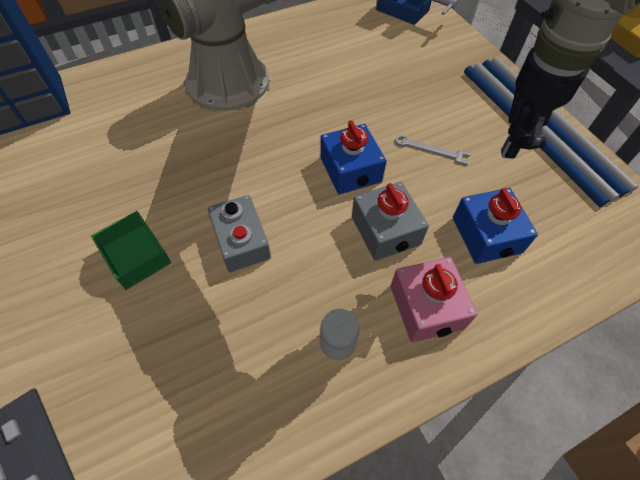

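The grey station at (392,200) has its button out and its ridge back at rest. Everything else is where it was, and the arm hangs free.

```bash
python3 -c "
from bench import ctrl; print(ctrl.finish_job())"
```

```text
the job is handed in; nothing more can be done
None
```

The emergency stop test is done and handed in after about 11.4 s. With the gripper shut, I pushed the button on the grey stop box straight down at 3.5–4 N. It latched, with the ridge top 6 mm lower in the scene view. I then turned it clockwise by pushing on the side of the ridge, and at about 27° (0.47 rad) the latch let go and the button sprang out.

- **Button:** the last check put the ridge top at 0.131 m in both the scene and side views, the same as at the start. Its angle was about -5°, so it is fully out and back at rest.
- **Arm:** it is clear of everything, with contact force near zero. Force readings at the end of each move never exceeded about 4 N.
- **Other things:** the start box, look-alikes, wrench, tin and bin look unmoved in the last scene picture.
- **Disagreements:** I stopped turning short of the suggested 0.6 rad because the button was already out. The wrist camera's ridge angle was unreliable in the close-up and final views, where it saw the ridge only partly, so I relied on the scene and side cameras.

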